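Stand the fallen tin up, then hold the dispenser lid open

ROBOT

A 7-joint arm with a two-finger parallel gripper is mounted at the origin on the work surface. World frame = base frame: x ahead of the robot, y to its left, z up, the work surface at z = 0. Lengths are in m, angles in degrees, forces in N, time in s.
With the tool pointing down it reaches from about 0.35 to 0.9 m from the base axis. Payload 19.9 kg.
Tool frame: the origin (TCP) lies between the finger pads; the fingertips stand 19 mm ahead of it and the grasp point (between the pads) is the TCP; z points along the fingers, y is the line along which they close (so a half turn about z gives the same grasp; the last joint's range is limited). The gripper opens to 94 mm and grips with 3 to 60 N. Pads are 16 mm wide; open, the fingers measure 119 mm over their backs; the gripper's body (75 mm by 177 mm) begins 78 mm behind the grasp point.
Start: joints at [-71.763, 23.915, -0.59, 92.452, 0.269, 63.638, -3.037], TCP at [0.22, 0.585, 0.224] pointing down, gripper open.
Joint ranges: [-161.28, 161.28], [-22.2, 115.67], [-73.04, 71.86], [3.21, 147.25], [-68.34, 248.33], [10.77, 114.83], [-161.83, 161.83]. Speed limits (degrees/s): [108.29, 108.29, 136.94, 136.94, 172.46, 172.46, 172.46].

INTERFACE

Orientations are given as a 3x3 rotation matrix whose columns are the frame's x, y, z axes.
In Python, from workcell import * gives the robot as it stands.
- The arm moves only by the tool drive_tool, never from a script. Its argument "rows" is text: rows parted by semicolons, each of 5 numbers parted by spaces: the shift along the tool's x, y, z in cm, then the turn about the tool's z in degrees, then the closure, from 0 (fully open) to 1 (shut). In form: x y z spin hand; .... A call has 1 to 12 rows; each row is the pose to reach, as a shift and turn from the pose commanded when the call began, along the tool's axes at that moment; what a row does not reach only later rows make up. A row lasts 1/8 s, in which the tool goes at most 62.5 mm and 10.7 degrees, less where a joint would pass 70% of its speed; a pose out of reach is approached as far as the arm can. A call with a gripper value outside its range is refused whole. The fingers move at their own pace and stop on an object; "grip_force" is the grip in N (left out, the last holds). Time passes only in rows, so rows that repeat a pose let the fingers close. It gives the time, the measured TCP pose, the force, the opening and the grip force at its end, in the units of the state.
- sense(): the state, without advancing time (a new reading comes with each control period).
- read_camera(name): name is "scene" or "top" or "wrist"; returns the picture (480x640x3 uint8, blue, green, red); there is no depth.
- calibration(name): a dict with "intrinsics" (3x3 intrinsics, pixels), "distortion" ([k1, k2, p1, p2, k3] as OpenCV has them; the pictures are not rectified), "R" (3x3) and "t" (3): a world point X has camera coordinates R X + t. Camera axes: x right, y down, z forward; pixel columns grow to the right and rows downward; lengths in m; the calibration is good to about 2 mm. A picture is of the moment at which its call begins: read the wrist's pose just before it. calibration takes no time and is no camera call; for the wrist camera it gives the pose at the moment of the call.
- close_job(): hands the job in; it is judged then, once.
The state is a dict: "clock": time; "joints": joint angles; "qd": joint speeds; "effort": joint torques, N m; "eef_pos": TCP position; "eef_rot": TCP orientation; "ft_force": force on the tool from outside, world axes, zero at the start; "moment": the same for the moment, N m; "finger_gap": finger opening in m; "grip_force": force on a finger pad.
Only numpy, scipy, OpenCV 4.12 (cv2) and the standard library are available. Lean on these libraries where they do the work, as an engineer would, in place of code of your own. Each camera call takes 0.05 s, during which the arm holds its last target. There are 200 camera calls.

TASK

Get the lacquer-tin dispenser ready for a colleague. First stand the fallen red-labelled tin upright on its foot in the lane, in line between its two standing neighbours, and let go of it; then lift the yellow lid of the blue bay by its black bar handle to about 50 degrees (the green bead on the gauge beside it) and finish while still holding it there steadily, because it springs shut if let go. Do not knock or shift the neighbouring tins or the other things on the bench.

Things in the scene. Friction and masses are not known exactly. Their poses are not given: they have to be found in the camera images.
- dispenser: The fixed dispenser, 166 (x) by 560 mm (y). Origin: centre of its underside on the bench; +x away from the robot, +y to the robot's left along the lane, z up. Base plate 8 mm thick. Open tin lane on the left, y -120 to +274 mm. Blue bay on the right: y -280 to -120 mm, x -83 to +83 mm, walls up to z = 116 mm, covered by the yellow lid.
- lane_gap (a point): Point on the lane floor where the fallen tin belongs, midway between the neighbours, at (0, 70, 8) mm in the dispenser's frame, same axes. The lane is 140 mm wide inside (x -70 to +70 mm), edged by aluminium rails up to z = 22 mm. The neighbours stand near x = 0, y = -83 and y = +228 mm of the dispenser's frame.
- gauge_bead (a point): Green bead, 16 mm diameter, on the thin dark arc rod of the gauge, which stands upright 11 mm outside the lid's right edge, with radius 100 mm about the hinge line. Seen from the side, the lid points at the bead at 50 degrees.
- tin: The fallen tin, red label: 54 mm diameter, 90 mm tall (the top 6 mm is a black plug, 42 mm diameter), about 0.25 kg. Origin: centre of its underside; +z along its axis from foot to plug. It lies on the lane floor roughly along the lane, plug to the left; it can roll. Foot about 35 mm from the right neighbour, plug 120 mm from the left one.
- tin_left: Neighbour tin standing in the lane, brown or white label: 54 mm diameter, 90 mm tall (the top 6 mm is a black plug, 42 mm diameter), about 0.25 kg. Origin: centre of its underside; +z along its axis from foot to plug. Stays where it is.
- tin_right: The other standing neighbour tin, white or brown label, same make: 54 mm diameter, 90 mm tall (the top 6 mm is a black plug, 42 mm diameter), about 0.25 kg. Origin: centre of its underside; +z along its axis from foot to plug. Stays where it is. (The two neighbours may have swapped ends.)
- lid (a joint): Angle of the yellow lid in rad: 0 closed and level, grows as its near edge rises, stop at 1.40. 50 degrees = 0.873 rad. Weight and a spring close it: about 2 to 3 N upward at the handle lifts it, and about as much holds it at 50 degrees.
- lid_hinge (a point): Middle of the lid's hinge line, along dispenser y, at (84, -200, 120) mm in the dispenser's frame, the far side of the bay. The lid plate is 166 mm wide and 6 mm thick, its mid-plane runs through the hinge line, its near edge is 170 mm from the hinge.
- lid_handle (a point): Middle of the lid's black round bar handle, 12 mm thick, 110 mm long, parallel to the hinge and 225 mm from it in the lid's plane (120 mm above the bench when closed). A 49 mm gap between bar and lid edge takes a finger from above; two 12 mm arms join the bar's ends to the lid. The bar can turn between finger pads.
- tape: Bystander: cardboard-coloured tape core, 100 mm across, 45 mm high, origin under its centre. Leave alone.
- scraper: Bystander: scraper lying flat on the bench. Leave alone.
- mallet: Bystander: hammer lying on the bench. Leave alone.
- fittings: Bystander: blue open plastic box of fittings, 130 x 100 x 50 mm. Leave alone.
- glue: Bystander: yellow glue bottle with red cap, 64 mm diameter, 170 mm tall. Leave alone.
There are look-alikes about, which are no part of the job. Leave any purple look-alike of the tin alone.

How it is judged (in metres and radians):
On the way, in this order (a step that is already met when the one before it is completed fails the run):
1. the fallen tin stands upright in the lane between its neighbours, let go and at rest (angle between tin's own z axis and vertical below 0.12 rad and height (world z) of tin below 0.016 m and x of tin in the frame of dispenser between -0.03 and 0.03 m and y of tin in the frame of dispenser between -0.03 and 0.175 m and contact force between tin and the fingers below 0.1 N and linear speed of tin below 0.03 m/s), for 0.3 s.
2. the lid is then lifted and held by the fingers at about 50 degrees (value of joint lid between 0.75 and 0.995 rad and contact force between lid and the fingers above 0.8 N), for 0.3 s.
At the end, for the whole second after the job is handed in: Fingers still hold the lid (over 0.8 N, nothing loose touching it), still, at 50 +- 7 degrees; the red tin stands on the lane floor, released, within 0.12 rad of upright, between its neighbours, within 30 mm of the centre line; neighbours upright, within 30 mm of their start (all of step 1 and all of step 2 and angle between each of tin_left, tin_right's own z axis and vertical below 0.12 rad and distance of each of tin_left, tin_right from where it was at the start of the episode below 0.03 m and velocity of joint lid between -0.1 and 0.1 rad/s and contact force between lid and tin below 0.1 N and contact force between lid and tin_left below 0.1 N and contact force between lid and tin_right below 0.1 N and contact force between lid and tape below 0.1 N and contact force between lid and scraper below 0.1 N and contact force between lid and mallet below 0.1 N and contact force between lid and fittings below 0.1 N and contact force between lid and glue below 0.1 N); the arm keeps its last pose, push and grip.
It fails at once if a neighbouring tin is shifted by more than 30 mm or tipped (distance of any of tin_left, tin_right from where it was at the start of the episode above 0.03 m or angle between any of tin_left, tin_right's own z axis and vertical above 0.5 rad).
It fails at once if another thing on the bench is shifted by more than 30 mm (distance of any of tape, scraper, mallet, fittings, glue from where it was at the start of the episode above 0.03 m).
It also fails if it takes over 64 s, if anything falls off the work surface, if the arm or the gripper's body presses on something with over 40 N, if the wrist force passes 120 N, or if a joint passes its speed limit or range.

## Working session

There is one attempt and no reset: what is moved stays moved. The work goes in short steps, Python scripts to look and compute and a tool call to move; the robot and the scene stay as the last step left them, time stands still between calls to the robot, and variables do not carry over. Pictures are saved under pics/ and viewed, at most 10 in all, crops included, and the job is handed in when it is done.

Besides the shell and the picture viewer there is one more tool, called after "Call:" in YAML: its name, and indented under it one key for each argument. drive_tool: Moves the arm, as the interface text tells. Its arguments: {"type":"object","properties":{"rows":{"type":"string"},"grip_force":{"type":"number"}},"required":["rows"]}

```bash
mkdir -p pics; python3 - <<'E'
from workcell import *
import cv2
for n in("scene","top"):
    cv2.imwrite(f"pics/{n}0.png",read_camera(n)); c=calibration(n); print(n,c)
s=sense();print(s)
E
```

```text
scene {'intrinsics': array([[495.61788268,   0.        , 334.51738199],
       [  0.        , 495.61788268, 243.0597671 ],
       [  0.        ,   0.        ,   1.        ]]), 'distortion': array([-0.08231028,  0.        ,  0.        ,  0.        ,  0.        ]), 'R': array([[-0.26072457,  0.9654097 , -0.00261138],
       [ 0.76569629,  0.20513975, -0.60961207],
       [-0.5879897 , -0.16094037, -0.7926956 ]]), 't': array([ 0.11852444, -0.29272768,  1.63695257])}
top {'intrinsics': array([[457.5536705 ,   0.        , 323.05437874],
       [  0.        , 457.5536705 , 235.38278732],
       [  0.        ,   0.        ,   1.        ]]), 'distortion': array([-0.10042489,  0.        ,  0.        ,  0.        ,  0.        ]), 'R': array([[ 0.0044437 , -0.99986388,  0.01588931],
       [-0.99530069, -0.00595931, -0.09664893],
       [ 0.09673046, -0.01538516, -0.9951917 ]]), 't': array([0.011141  , 0.53414894, 1.42482022])}
{'clock': 0.1, 'joints': array([-71.76184147,  23.94380221,  -0.58887011,  92.47917208,
         0.26965776,  63.63984117,  -3.03711913]), 'qd': array([ 0.07869101, -0.16197885, -0.09770766, -0.04491383, -0.01571045,
       -0.06064736,  0.00354907]), 'effort': array([ 1.86385718e-03, -8.52572465e+01,  6.40487205e-01, -4.26687813e+01,
       -4.87864134e-02,  1.62470026e-02,  3.58878708e-05]), 'eef_pos': array([0.2199812 , 0.58468345, 0.22391816]), 'eef_rot': array([[-9.35954559e-01,  3.52120695e-01, -2.82208705e-04],
       [ 3.52120794e-01,  9.35953991e-01, -1.03555117e-03],
       [-1.00504635e-04, -1.06860039e-03, -9.99999424e-01]]), 'ft_force': array([0.1309813 , 0.30934186, 0.4516509 ]), 'moment': array([-0.025183  , -0.01328825, -0.00519032]), 'grip_force': 0.0, 'finger_gap': 0.0939582488862423}
```

View pics/scene0.png

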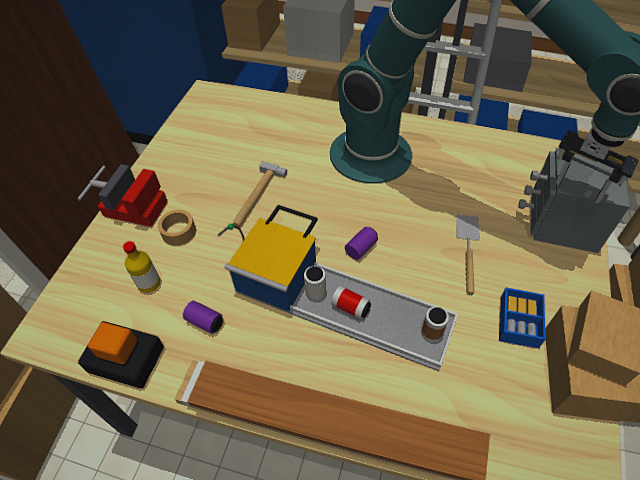

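View pics/top0.png

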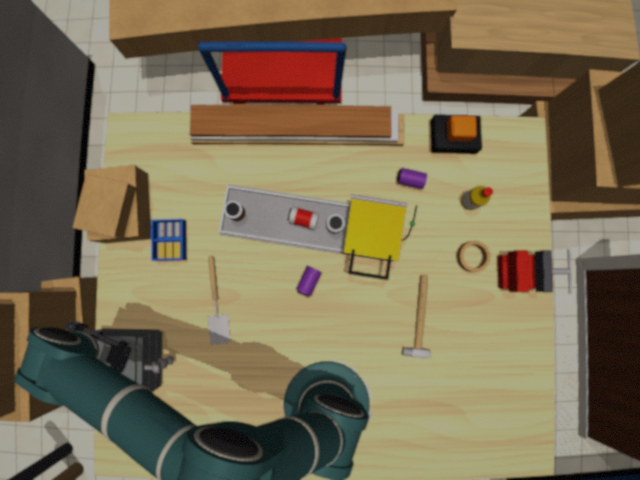

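Candidates for the tin: the red-and-white one lying in the lane (scene 351,302 / top 302,217), and two purple look-alikes (scene 361,243 and 202,317 / top 309,281 and 411,178). The red one fits the description, so I'll check it in a close crop.

```bash
python3 - <<'E'
import cv2
a=cv2.imread("pics/top0.png")[175:285,212:424]; b=cv2.imread("pics/scene0.png")[195:375,215:465]
cv2.imwrite("pics/c_top.png",cv2.resize(a,None,fx=3.75,fy=3.75,interpolation=cv2.INTER_CUBIC))
cv2.imwrite("pics/c_sc.png",cv2.resize(b,None,fx=3.2,fy=3.2,interpolation=cv2.INTER_CUBIC))
E
```

```text
(no output)
```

View pics/c_top.png

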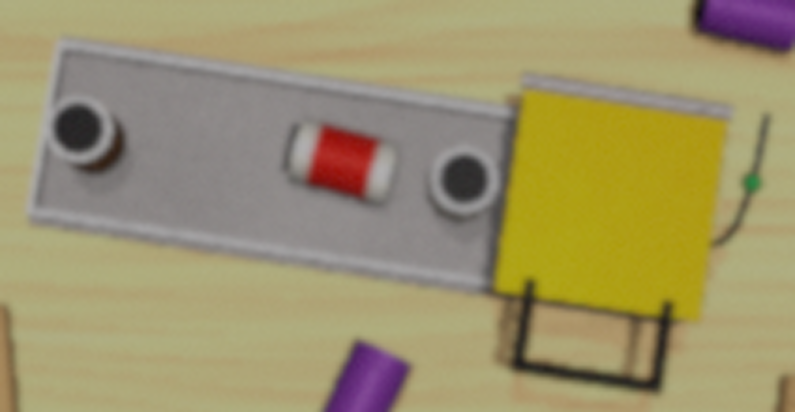

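View pics/c_sc.png

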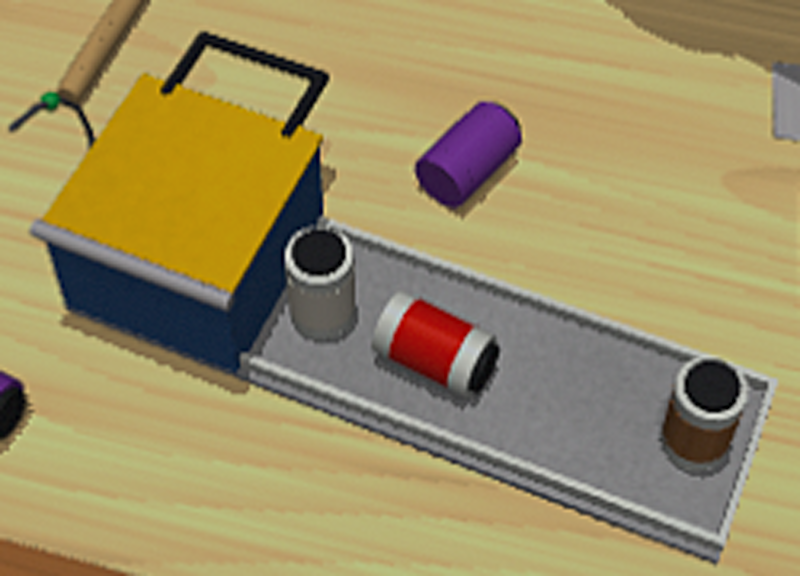

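The crops show the red tin lying at top-crop (340,160) with its plug to the left, the white neighbour at (463,179) and the brown one at (77,128). The bar ends are at (521,366) and (655,386), and the bead is at (752,183). Next I fit the dispenser and tin poses.

```bash
cat >h.py <<'E'
from workcell import *
import numpy as np, cv2
from scipy.optimize import least_squares
def proj(n,X):
    c=calibration(n); return cv2.projectPoints(np.array(X,float).reshape(-1,3),cv2.Rodrigues(c["R"])[0],c["t"],c["intrinsics"],c["distortion"])[0][:,0]
def W(p,X):
    c,s=np.cos(p[2]),np.sin(p[2]); X=np.array(X,float).reshape(-1,3)
    return X@np.array([[c,-s,0],[s,c,0],[0,0,1]]).T+[p[0],p[1],0]
def go(t,yaw=None):
    "shift in tool cm and spin deg; yaw = world direction (deg) of tool y"
    s=sense();R=s["eef_rot"]; d=R.T@(np.array(t)-s["eef_pos"])*100
    sp=None
    if yaw is not None:
        y=np.degrees(np.arctan2(R[1,1],R[0,1])); sp=-((yaw-y+90)%180-90)
    print("shift cm",d.round(2),"spin",sp)
E
python3 - <<'E'
from h import *
T=lambda a:np.array(a)/3.75+[212,175]-.37
S=lambda a:np.array(a)/3.2+[215,195]-.34
P=np.array([[-141,-145,120],[-141,-255,120],[0,-83,98],[0,228,98],[19.7,-294,196.6]])/1e3
t=T([[521,366],[658,386],[463,179],[77,128],[752,183]]); s=S([[325,76],[203,38],[320,250],[712,385],[50,101]])
f=lambda p:np.r_[(proj("top",W(p,P))-t).ravel(),(proj("scene",W(p,P))-s).ravel()]
r=least_squares(f,[.6,0,0],loss="soft_l1");print(r.x,np.degrees(r.x[2]));print(f(r.x).reshape(-1,2).round(1))
p=r.x
# tin: foot x,y, yaw (axis heading), in world; z axis .035
A=lambda q:np.array([[q[0],q[1],.035],[q[0]+.09*np.cos(q[2]),q[1]+.09*np.sin(q[2]),.035]])
g=lambda q:(proj("top",A(q))-T([[393,172],[288,151]])).ravel()
q=least_squares(g,[.6,0,1.5]).x
print("tin",q,np.degrees(q[2]),g(q).round(1));a=A(q);print("in disp",((a-[p[0],p[1],0])@W([0,0,p[2]],np.eye(3)).T.T).round(4) )
# silhouettes for scene: foot/plug centre
print("scene pred crop",((proj("scene",A(q))-[215,195])*3.2).round())
E
```

```text
[ 0.57361138  0.06083512 -0.13699822] -7.8494198308230105
[[-0.9  0.7]
 [-0.6  0.6]
 [ 0.1  1.5]
 [ 1.4  0.6]
 [-0.6 -0. ]
 [-1.1  1.2]
 [-0.1  1.1]
 [ 0.2 -0.1]
 [-1.5  0.2]
 [ 0.3  1.5]]
tin [0.58035223 0.03537373 1.37806678] 78.95741020869558 [-0.1 -0.   0.1  0. ]
in disp [[ 0.0032 -0.0261  0.035 ]
 [ 0.0323  0.059   0.035 ]]
scene pred crop [[384. 326.]
 [487. 370.]]
```

```bash
python3 - <<'E'
from h import *
go([.591,.102,.19],-9.5)
E
```

```text
shift cm [-51.72 -32.11   3.43] spin 78.88290640409437
```

Call:
drive_tool:
  rows: "-5 -3 0 8 0.25; -10 -6 1 16 0.25; -15 -9.5 1 24 0.25; -20 -12.5 1.5 32 0.25; -25 -15.5 2 40 0.25; -30 -18.5 2 48 0.25; -35 -21.5 2.5 56 0.25; -40 -25 3 64 0.25; -45 -28 3 70 0.25; -49 -30.5 3.4 75 0.25; -51.7 -32.1 3.4 79 0.25; -51.7 -32.1 3.4 79 0.25"

```text
clock: 1.6
eef_pos: [0.5917, 0.1001, 0.19]
eef_rot: [[0.171, 0.985, -0.0], [0.985, -0.171, -0.001], [-0.001, -0.0, -1.0]]
ft_force: [0.9, 0.2, 0.4]
finger_gap: 0.0705
grip_force: 0.0
```

```bash
python3 - <<'E'
from h import *
s=sense();print(s["clock"],s["eef_pos"],s["eef_rot"],s["finger_gap"],s["joints"])
im=read_camera("wrist");cv2.imwrite("pics/w1.png",im)
go([.591,.102,.19],-9.5)
E
```

```text
1.6 [0.59167819 0.10006786 0.19004833] [[ 1.71025437e-01  9.85266584e-01 -2.42685098e-04]
 [ 9.85265593e-01 -1.71025609e-01 -1.39741353e-03]
 [-1.41833022e-03 -1.16016749e-07 -9.99998994e-01]] 0.07051545369140878 [-33.11000864  25.17295625  26.91036072  98.86302381 -12.87834591
  59.0719927  -11.57867465]
shift cm [0.02 0.   0.  ] spin -0.17152809903674893
```

View pics/w1.png

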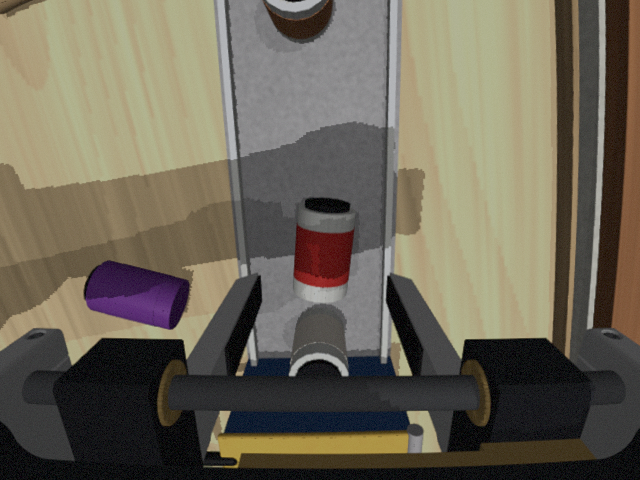

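The wrist view shows the red tin at (324,250), centred between the fingers, with the plug at (327,205) and the foot's top edge at (320,299).

```bash
cat >>h.py <<'E'
def ray(n,uv,z):
    c=calibration(n); p=cv2.undistortPoints(np.array([[uv]],float),c["intrinsics"],c["distortion"])[0,0]
    d=c["R"].T@np.r_[p,1]; o=-c["R"].T@c["t"]; return o+d*(z-o[2])/d[2]
E
python3 - <<'E'
from h import *
f=ray("wrist",(321,299),.062); m=ray("wrist",(327,205),.036); l=ray("wrist",(324,250),.061)
print(f,l,m,np.linalg.norm(f-m),np.degrees(np.arctan2(*(m-f)[[1,0]])))
u=(m-f)/np.linalg.norm(m-f); go([*(f+u*.068)[:2],.037])
# lane rails at z=.022 row 150
print(ray("wrist",(232,150),.022),ray("wrist",(390,150),.022))
E
```

```text
[0.57813818 0.04092446 0.062     ] [0.5887041 0.0868955 0.061    ] [0.59730509 0.12107381 0.036     ] 0.08641347938663417 76.5508753930809
shift cm [ 0.27  0.2  15.3 ] spin None
[0.51898318 0.1840476  0.022     ] [0.66273771 0.15951499 0.022     ]
```

Call:
drive_tool:
  rows: "0.3 0.1 5 1.5 0.25; 0.3 0.1 10 1.5 0.25; 0.3 0.1 13 1.5 0.25; 0.3 0.1 15.2 1.5 0.25; 0.3 0.1 15.2 1.5 0.25; 0.3 0.1 15.2 1.5 0.5; 0.3 0.1 15.2 1.5 0.6; 0.3 0.1 15.2 1.5 0.6; 0.3 0.1 15.2 1.5 0.6"
  grip_force: 6

```text
clock: 2.78
eef_pos: [0.593, 0.1057, 0.0394]
eef_rot: [[0.193, 0.981, 0.001], [0.981, -0.193, 0.001], [0.001, 0.001, -1.0]]
ft_force: [-0.4, 0.9, 8.8]
finger_gap: 0.053
grip_force: 5.9
```

Call:
drive_tool:
  rows: "0 0 -1 0 0.6; 0 0 -2.5 0 0.6; 0 0 -4 0 0.6; 0 0 -5.5 0 0.6; 0 0 -7 0 0.6; 0 0 -8 0 0.6; 0 0 -8 0 0.6; 0 0 -8 0 0.6"

```text
clock: 3.78
eef_pos: [0.5921, 0.1053, 0.118]
eef_rot: [[0.193, 0.981, -0.001], [0.981, -0.193, -0.0], [-0.0, -0.001, -1.0]]
ft_force: [0.1, -0.8, -2.0]
finger_gap: 0.0533
grip_force: 6.0
```

```bash
python3 - <<'E'
from h import *
a=read_camera("wrist")[140:400,160:480]; b=read_camera("scene")[200:380,290:470]
b=cv2.resize(b,(400,400),interpolation=cv2.INTER_CUBIC);a=cv2.resize(a,(400,325))
a=cv2.copyMakeBorder(a,0,75,0,0,cv2.BORDER_CONSTANT);cv2.imwrite("pics/l1.png",np.hstack([a,b]))
E
```

```text
(no output)
```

View pics/l1.png

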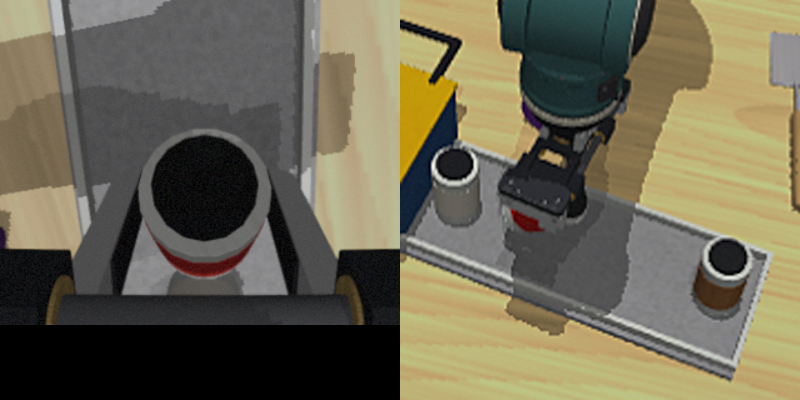

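The tin swung foot-down in the pads: its plug, at wrist pixel (324,290), now faces up. I'll check the tilt and the offset to the gap.

```bash
python3 - <<'E'
from h import *
s=sense()
print("tilt check plug-tcp", s["eef_rot"].T@(ray("wrist",(324,290),.141)-s["eef_pos"]))
p=[.5736,.0608,-.137]
for y in(.03,.05,.07): g=W(p,[0,y,.008])[0];print(g);go([*g[:2],.078])
E
```

```text
tilt check plug-tcp [ 0.0186253   0.00012941 -0.02310901]
[0.57769716 0.09051891 0.008     ]
shift cm [-1.71 -1.13  3.99] spin None
[0.58042859 0.11033151 0.008     ]
shift cm [ 0.28 -1.24  3.99] spin None
[0.58316003 0.13014411 0.008     ]
shift cm [ 2.28 -1.36  3.99] spin None
```

```bash
python3 - <<'E'
from h import *
s=sense();R=s["eef_rot"];o=s["eef_pos"]
for d in(.060,.065,.07):
    P=lambda th:o+R@np.array([np.sin(th)*(.09-d),0,-np.cos(th)*(.09-d)])
    th=np.linspace(-.2,1.4,161);v=np.array([np.hypot(*(proj("wrist",P(t))[0]-[324,290])) for t in th])
    i=v.argmin();print(d,np.degrees(th[i]),v[i])
    # rim ellipse extents at 84mm,54dia
    for t in(th[i],):
        c=o+R@np.array([np.sin(t)*(.084-d),0,-np.cos(t)*(.084-d)]);u=R@np.array([np.cos(t),0,np.sin(t)]);w=R[:,1]
        print([proj("wrist",c+.027*k)[0].round() for k in(u,-u,w,-w)])
E
```

```text
0.06 38.961130068895976 0.4149796918265563
[array([324., 237.]), array([324., 356.]), array([384., 293.]), array([263., 293.])]
0.065 41.25296124941926 0.37007421454353007
[array([324., 240.]), array([324., 355.]), array([382., 294.]), array([265., 294.])]
0.07 45.83662361046585 0.3482836142100203
[array([324., 244.]), array([324., 353.]), array([380., 294.]), array([267., 294.])]
```

Call:
drive_tool:
  rows: "2 -0.5 0 0 0.6; 4 -1 0 0 0.6; 6 -1.4 1 0 0.6; 6.8 -1.6 2 0 0.6; 6.8 -1.6 3 0 0.6; 6.8 -1.6 3 0 0.6"

```text
clock: 4.62
eef_pos: [0.5894, 0.1741, 0.0874]
eef_rot: [[0.194, 0.981, -0.001], [0.981, -0.194, -0.001], [-0.001, -0.001, -1.0]]
ft_force: [0.2, -0.3, -1.7]
finger_gap: 0.053
grip_force: 6.0
```

Call:
drive_tool:
  rows: "0 0 0 0 0.6; 0 0 0 0 0.6; 0 0 0 0 0.6; 0 0 0 0 0.6"
  grip_force: 3

```text
clock: 5.12
eef_pos: [0.5899, 0.175, 0.0886]
eef_rot: [[0.193, 0.981, 0.0], [0.981, -0.193, 0.0], [0.0, 0.0, -1.0]]
ft_force: [-0.2, -0.7, -2.8]
finger_gap: 0.0528
grip_force: 3.0
```

```bash
python3 - <<'E'
from h import *
s=sense();im=read_camera("wrist")
cv2.imwrite("pics/w2.png",im[150:400,160:480])
R=s["eef_rot"];o=s["eef_pos"]
# dark disc centre
g=im[180:380,240:410].max(2)
m=(g<60).astype(np.uint8);n,l,st,ce=cv2.connectedComponentsWithStats(m)
for i in range(1,n):
    if st[i,4]>300:print(st[i],ce[i]+[240,180])
for d in(.065,.07):
    for t in(0,15,30,45):
        t=np.radians(t);c=o+R@np.array([np.sin(t)*(.084-d),0,-np.cos(t)*(.084-d)]);u=R@np.array([np.cos(t),0,np.sin(t)]);w=R[:,1]
        print(d,round(np.degrees(t)),[proj("wrist",c+.027*k)[0].round() for k in(u,-u,w,-w)])
E
```

```text
[  41   69   86   87 5660] [323.20530035 291.80565371]
[   0   95  170  105 2742] [323.75018235 344.21079504]
0.065 0 [array([324., 268.]), array([324., 372.]), array([382., 323.]), array([265., 323.])]
0.065 15 [array([324., 254.]), array([324., 371.]), array([383., 313.]), array([264., 313.])]
0.065 30 [array([324., 244.]), array([324., 364.]), array([383., 302.]), array([265., 302.])]
0.065 45 [array([324., 240.]), array([324., 351.]), array([382., 291.]), array([265., 291.])]
0.07 0 [array([324., 264.]), array([324., 366.]), array([381., 318.]), array([266., 317.])]
0.07 15 [array([324., 253.]), array([324., 366.]), array([381., 310.]), array([266., 310.])]
0.07 30 [array([324., 246.]), array([324., 362.]), array([381., 302.]), array([266., 302.])]
0.07 45 [array([324., 244.]), array([324., 353.]), array([380., 295.]), array([267., 295.])]
```

View pics/w2.png

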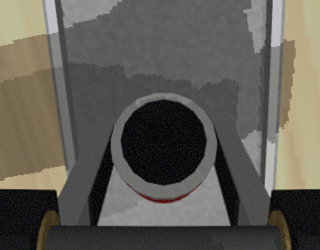

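The wrist crop shows the rim at rows 243–349 and columns 271–377 with the plug centred at (323,292), so the tin is still tilted. I'll fit the tilt and grip depth.

```bash
cat >>h.py <<'E'
def fit(rim,plug,o,R):
    def f(q):
        d,t,yo=q;ax=np.array([np.sin(t),0,-np.cos(t)]);u=np.array([np.cos(t),0,np.sin(t)])
        ph=np.linspace(0,2*np.pi,72);off=np.outer(np.cos(ph),u)+np.outer(np.sin(ph),[0,1,0])
        b=np.array([0,yo,0])
        E=proj("wrist",(b+ax*(.084-d)+.027*off)@R.T+o);C=proj("wrist",o+R@(b+ax*(.09-d)))[0]
        return np.r_[E[:,0].min()-rim[0],E[:,0].max()-rim[1],E[:,1].min()-rim[2],E[:,1].max()-rim[3],C-plug]
    for t0 in(.1,.8):
        r=least_squares(f,[.07,t0,0],x_scale=[.01,.1,.01]);print(r.x[0],np.degrees(r.x[1]),r.x[2],r.fun.round(1))
E
python3 - <<'E'
from h import *
s=sense();fit((271,377,243,349),(323.2,291.8),s["eef_pos"],s["eef_rot"])
E
```

```text
0.0969625228735685 11.475020293011253 7.190054711162303e-05 [ 3.5 -4.1  5.  -4.7  0.5  8.2]
0.07174613960275292 48.66245783344857 4.6838678952347436e-05 [-3.6  3.1  2.9  2.3  0.5 -2.5]
```

Call:
drive_tool:
  rows: "0 0 0.7 0 0.6; 0 0 1.3 0 0.6; -0.6 0 1.1 0 0.6; -1.2 0 0.9 0 0.6; -1.9 0.1 0.8 0 0.6; -2.5 0.1 0.7 0 0.6; -3.2 0.1 0.7 0 0.6; -3.8 0.2 0.7 0 0.6; -4.5 0.2 0.8 0 0.6; -5.1 0.3 0.9 0 0.6; -5.1 0.3 0.9 0 0.6"
  grip_force: 3.5

```text
clock: 6.55
eef_pos: [0.5829, 0.1238, 0.0794]
eef_rot: [[0.194, 0.981, -0.0], [0.981, -0.194, -0.0], [-0.0, -0.0, -1.0]]
ft_force: [0.0, -0.1, -3.5]
finger_gap: 0.0527
grip_force: 3.5
```

```bash
python3 - <<'E'
from h import *
im=read_camera("wrist");cv2.imwrite("pics/w3.png",im[150:400,160:480])
g=im[180:380,240:410].max(2)
n,l,st,ce=cv2.connectedComponentsWithStats((g<60).astype(np.uint8))
for i in range(1,n):
    if st[i,4]>300:print(st[i],ce[i]+[240,180])
E
```

```text
[  37   59   93   93 6591] [323.13958428 284.95281444]
[   0  115  170   85 2535] [323.7183432  347.97357002]
```

View pics/w3.png

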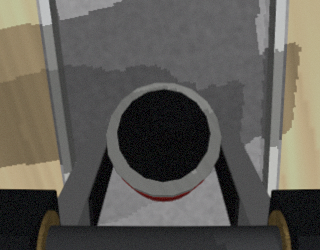

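```bash
python3 - <<'E'
from h import *
s=sense();c=calibration("wrist");print(s["eef_rot"].T@(-c["R"].T@c["t"]-s["eef_pos"]),s["eef_rot"].T@c["R"][2])
fit((265,381,233,343),(323.1,285),s["eef_pos"],s["eef_rot"])
E
```

```text
[ 8.30871553e-02 -1.18492613e-04 -1.59292076e-01] [-2.86179820e-01  1.67434919e-04  9.58175914e-01]
0.10143708015806938 3.5732347482501567 -0.00029335400689552154 [ 9.8 -9.7 11.  -8.6 -0.1  9.9]
0.06191468739665659 48.237973554741515 -0.0002591386934948331 [-1.4  1.4  2.9  3.  -0.1 -4.2]
```

```bash
python3 - <<'E'
from h import *
s=sense();o,R=s["eef_pos"],s["eef_rot"]
def f(q,full=False):
    x,z,t=q;ax=np.array([np.sin(t),0,-np.cos(t)]);u=np.array([np.cos(t),0,np.sin(t)])
    ph=np.linspace(0,2*np.pi,72);off=np.outer(np.cos(ph),u)+np.outer(np.sin(ph),[0,1,0]);b=np.array([x,0,z])
    bb=lambda E:np.r_[E.min(0),E.max(0)]
    A=bb(proj("wrist",(b-ax*.006+.027*off)@R.T+o));B=bb(proj("wrist",(b+.021*off)@R.T+o))
    return np.r_[A-[265,233,381,343],B-[276.5,238.5,370,332.5]]
for t0 in(0,.4,.8,1.2):
    r=least_squares(f,[0,-.025,t0],x_scale=[.01,.01,.1]);print(r.x[:2]*1e3,np.degrees(r.x[2]),r.cost,r.fun.round(1))
for t in np.radians([0,10,20,30,40,50]):
    r=least_squares(lambda q:f([*q,t]),[0,-.025]);print(np.degrees(t),r.x*1e3,r.cost,"foot z",o[2]-(r.x[1]+.09*np.cos(t)+.027*np.sin(t)))
im=read_camera("scene");cv2.imwrite("pics/s3.png",cv2.resize(im[230:360,330:460],(780,600)[:1]*2 if 0 else (600,600),interpolation=cv2.INTER_CUBIC))
E
```

```text
[ 18.08098296 -14.96134095] 35.20046827164661 6.6606911384935765 [ 1.2 -1.5  0.   2.4  0.8  0.7 -0.1 -1.7]
[ 18.08100266 -14.96135735] 35.200569937367604 6.660691137358146 [ 1.2 -1.5  0.   2.4  0.8  0.7 -0.1 -1.7]
[ 18.08100407 -14.96135859] 35.2005770333287 6.66069113732191 [ 1.2 -1.5  0.   2.4  0.8  0.7 -0.1 -1.7]
[ 18.08104796 -14.96139507] 35.20080377589245 6.660691139107312 [ 1.2 -1.5  0.   2.4  0.8  0.7 -0.1 -1.7]
0.0 [ 16.71884017 -21.05886881] 58.26762068583621 foot z 0.010478834481025004
10.0 [ 16.00497274 -17.15173065] 25.054276017011198 foot z 0.003250497755478421
20.0 [ 16.12305066 -14.76304916] 13.570968201312152 foot z 0.0003761350860938678
29.999999999999996 [ 17.18315684 -14.36493518] 7.8339204172196215 foot z 0.0023426145069941617
40.0 [ 19.09246188 -15.97513091] 8.275079718539944 foot z 0.009095831232677085
50.0 [ 21.55949966 -19.19559052] 31.72499979277891 foot z 0.02008147135202
```

View pics/s3.png

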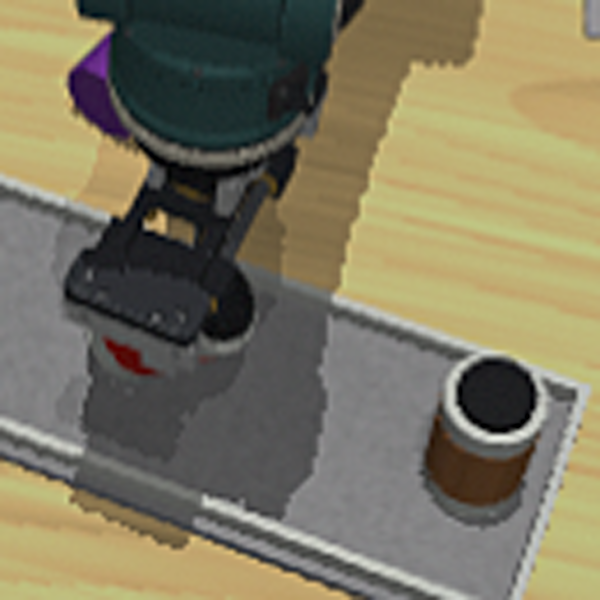

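The tin is held about 38° off vertical with its foot just at the floor. I'll ratchet it towards vertical with quick jerks to the right and slow returns.

Call:
drive_tool:
  rows: "0.5 0 -1.5 0 0.6; 1.5 0 -2.5 0 0.6; 2 0 -2.5 0 0.6; -3 0 -2.5 0 0.6; -3.5 0 -2.5 0 0.6; -2 0 -2.5 0 0.6; -0.5 0 -2.5 0 0.6; 1 0 -2.5 0 0.6; 2 0 -2.5 0 0.6; -3 0 -2.5 0 0.6; -3 0 -2.5 0 0.6; -3 0 -2.5 0 0.6"
  grip_force: 3.2

```text
clock: 8.15
eef_pos: [0.5773, 0.0955, 0.1045]
eef_rot: [[0.193, 0.981, 0.0], [0.981, -0.193, 0.0], [0.0, 0.0, -1.0]]
ft_force: [1.0, 0.1, -2.6]
finger_gap: 0.0527
grip_force: 3.2
```

```bash
cat >>h.py <<'E'
def tilt():
    s=sense();o,R=s["eef_pos"],s["eef_rot"];im=read_camera("wrist")
    n,l,st,ce=cv2.connectedComponentsWithStats((im.max(2)<60).astype(np.uint8))
    c=[i for i in range(1,n) if 4000<st[i,4]<14000 and abs(ce[i][0]-323)<25 and ce[i][1]<400]
    if not c: print("no plug",[(st[i],ce[i]) for i in range(1,n) if st[i,4]>1000]);return
    x,y,w,h,_=st[c[0]];box=np.array([x,y,x+w-1,y+h-1]);print("box",box,ce[c[0]])
    def f(q,pp=None):
        a,t,p=(*q,pp) if pp is not None else q;ax=np.array([np.sin(t),0,-np.cos(t)]);u=np.array([np.cos(t),0,np.sin(t)])
        ph=np.linspace(0,2*np.pi,72);off=np.outer(np.cos(ph),u)+np.outer(np.sin(ph),[0,1,0])
        E=proj("wrist",(ax*a+u*p+.021*off)@R.T+o);return np.r_[E.min(0),E.max(0)]-box
    for p in(0,.003,.006):
        r=least_squares(lambda q:f(q,p),[.022,.4],x_scale=[.01,.1]);a,t=r.x
        print("perp",p,"along",a.round(4),"tilt",np.degrees(t).round(1),r.fun.round(1),"foot z",(o[2]-(-a*np.cos(t)+p*np.sin(t)+.09*np.cos(t)+.027*abs(np.sin(t)))).round(4))
E
python3 -c "
from h import *
tilt();s=sense();print(s['eef_pos'],s['ft_force'])"
```

```text
box [278 258 368 347] [323.17091716 302.44748931]
perp 0 along 0.0144 tilt 34.3 [ 1.2 -0.4  0.4  0.2] foot z 0.0269
perp 0.003 along 0.0142 tilt 19.3 [ 1.1 -0.2  0.4  0.4] foot z 0.023
perp 0.006 along 0.0171 tilt 10.1 [ 0.2  0.2  1.4 -0.5] foot z 0.0269
[0.57730948 0.09593897 0.1044723 ] [ 0.40140471 -0.24370679 -1.3579492 ]
```

Call:
drive_tool:
  rows: "0.7 0 0 0 0.6; 1.4 0 0.5 0 0.6; 2 0 1 0 0.6; 2 0 1.4 0 0.6; 2 0 1.7 0 0.6; 2 0 2 0 0.6; 2 0 2.2 0 0.6; 2 0 2.2 0 0.6"

```text
clock: 9.2
eef_pos: [0.5812, 0.1144, 0.0826]
eef_rot: [[0.193, 0.981, 0.0], [0.981, -0.193, -0.0], [-0.0, 0.0, -1.0]]
ft_force: [-0.4, -0.7, 0.8]
finger_gap: 0.0525
grip_force: 3.2
```

```bash
python3 -c "
from h import *
tilt();s=sense();print(s['eef_pos'],s['ft_force'])"
```

```text
box [278 259 368 349] [323.25831363 304.04097715]
perp 0 along 0.0144 tilt 28.9 [ 1.  -0.3  0.3  0.3] foot z 0.0034
perp 0.003 along 0.0159 tilt 16.0 [ 0.5  0.1  0.8 -0.2] foot z 0.0031
perp 0.006 along 0.019 tilt 8.7 [-0.6  0.3  1.9 -0.9] foot z 0.0075
[0.58116694 0.11447546 0.08262331] [ 0.75810875 -1.24438093 -0.13510463]
```

Call:
drive_tool:
  rows: "-0.2 0 0.2 0 0.6; -0.4 0 0.4 0 0.6; -0.5 0 0.5 0 0.6; -0.5 0 0.6 0 0.6; -0.5 0 0.6 0 0.6"

```text
clock: 9.88
eef_pos: [0.5801, 0.1097, 0.0764]
eef_rot: [[0.193, 0.981, 0.0], [0.981, -0.193, -0.0], [-0.0, 0.0, -1.0]]
ft_force: [0.8, -1.4, 2.6]
finger_gap: 0.0534
grip_force: 3.2
```

```bash
python3 -c "
from h import *
tilt();s=sense();print(s['eef_pos'],s['ft_force'])"
```

```text
box [277 274 369 362] [323.24710666 318.29715358]
perp 0 along 0.0203 tilt 7.9 [ 0.4  0.1  1.  -0.2] foot z 0.0037
perp 0.003 along 0.0235 tilt 3.6 [-0.7  0.3  2.1 -0.9] foot z 0.0082
perp 0.006 along 0.0263 tilt 0.2 [-1.8  0.5  3.2 -1.5] foot z 0.0126
[0.5800496  0.10967182 0.07641414] [-0.59452954 -2.06103111  2.40112244]
```

Call:
drive_tool:
  rows: "-0.2 0 0.2 0 0.6; -0.2 0 0.2 0 0.6; -0.2 0 0.2 0 0.3; -0.2 0 0.2 0 0.15; -0.2 0 0.2 0 0.15; -0.2 0 0.2 0 0.15; -0.2 0 -3 0 0.15; -0.2 0 -8 0 0.15; -0.2 0 -12 0 0.15; -0.2 0 -15 0 0.15; -0.2 0 -15 0 0.15"

```text
clock: 11.3
eef_pos: [0.5806, 0.1079, 0.2286]
eef_rot: [[0.193, 0.981, 0.003], [0.981, -0.193, 0.001], [0.002, 0.003, -1.0]]
ft_force: [-0.3, -0.2, -1.2]
finger_gap: 0.08
grip_force: 0.0
```

```bash
python3 - <<'E'
from h import *
a=read_camera("wrist");b=read_camera("scene")[200:360,260:460]
cv2.imwrite("pics/v.png",np.hstack([cv2.resize(a[:,130:510],(380,480)),cv2.resize(b,(420,336),interpolation=cv2.INTER_CUBIC).copy() if 0 else cv2.copyMakeBorder(cv2.resize(b,(420,336),interpolation=cv2.INTER_CUBIC),0,144,0,0,cv2.BORDER_CONSTANT)]))
s=sense();print(s["clock"],s["eef_pos"],s["joints"])
E
```

```text
11.4 [0.57941131 0.10788246 0.22610567] [-35.43679319  21.91775908  28.15519014  98.40229774 -11.45387778
  62.55332214 -14.80184003]
```

View pics/v.png

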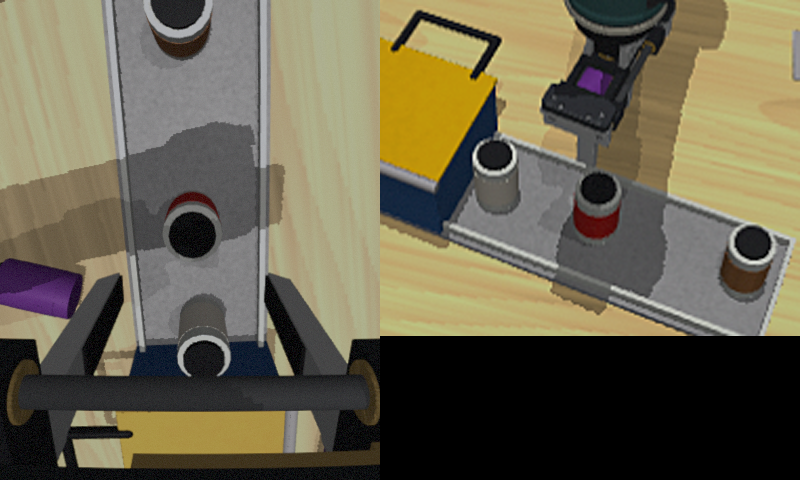

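The tin stands upright at scene (597,205 in the crop), with both neighbours in place. Next is the lid. A bar grip would bring the 177 mm gripper body into the raised lid, so I'll pinch the handle's left arm with the tool's y along the hinge.

```bash
python3 - <<'E'
from h import *
p=[.5736,.0608,-.137]
t=W(p,[-.116,-.146,.20])[0];print(t);go(t,82.15)
E
```

```text
[ 0.43874741 -0.06798967  0.2       ]
shift cm [-19.97 -10.41   2.61] spin 86.7425711028257
```

Call:
drive_tool:
  rows: "-2 -1 0 -8 0.5; -4 -2 0 -16 0.5; -6 -3 0 -24 0.5; -8 -4 0 -32 0.5; -10 -5 0.5 -40 0.5; -12 -6 1 -48 0.5; -14 -7.5 1.5 -56 0.5; -16 -8.5 2 -64 0.5; -18 -9.5 2.5 -72 0.5; -20 -10.4 2.6 -80 0.5; -20 -10.4 2.6 -88 0.5; -20 -10.4 2.6 -93.3 0.5"

```text
clock: 12.9
eef_pos: [0.4384, -0.0685, 0.1996]
eef_rot: [[-0.991, 0.133, -0.002], [0.133, 0.991, -0.0], [0.002, -0.0, -1.0]]
ft_force: [0.2, 0.1, -0.2]
finger_gap: 0.0466
grip_force: 0.0
```

```bash
python3 - <<'E'
from h import *
p=[.5736,.0608,-.137]
s=sense();print(s["clock"],s["eef_pos"],s["eef_rot"].round(3),s["joints"].round(1))
go(W(p,[-.116,-.146,.2])[0],82.15)
im=read_camera("wrist");cv2.imwrite("pics/h1.png",im)
q=[[-.116,-.145,.12],[-.141,-.145,.12],[-.141,-.255,.12],[-.116,-.255,.12],[-.086,-.117,.123],[-.086,-.283,.123]]
u=proj("wrist",W(p,q));print(u.round())
# dark pixels along cross sections
g=im.max(2)
for k in((0,1),(1,2)):
    a,b=u[k[0]],u[k[1]]; m=(a+b)/2; n=np.array([-(b-a)[1],(b-a)[0]]);n/=np.linalg.norm(n)
    x=m+np.outer(np.arange(-60,61,3),n); print(m.round(),n.round(2),[int(g[int(r),int(c)]) if 0<=r<480 and 0<=c<640 else -1 for c,r in x])
E
```

```text
12.9 [ 0.43835145 -0.06854891  0.19955687] [[-0.991  0.133 -0.002]
 [ 0.133  0.991 -0.   ]
 [ 0.002 -0.    -1.   ]] [-14.9   7.   21.4 119.2  -3.1  54.5  90.5]
shift cm [-0.03  0.06 -0.04] spin 0.22780942663032988
[[326. 254.]
 [327. 221.]
 [173. 220.]
 [177. 253.]
 [363. 294.]
 [144. 291.]]
[327. 237.] [1.   0.01] [114, 117, 114, 117, 117, 122, 120, 122, 119, 121, 120, 122, 121, 122, 121, 119, 124, 50, 9, 22, 12, 13, 18, 117, 117, 128, 139, 137, 143, 141, 141, 141, 140, 140, 141, 141, 141, 138, 138, 135, 139]
[250. 220.] [ 0.01 -1.  ] [45, 52, 53, 52, 46, 48, 49, 50, 53, 51, 53, 66, 182, 172, 178, 184, 181, 153, 18, 28, 39, 6, 11, 173, 186, 187, 166, 138, 140, 122, 184, 185, 184, 185, 184, 175, 177, 183, 185, 183, 185]
```

The handle's dark bar and arm fall within 2 px of the prediction. I'll descend and grip the left arm.

Call:
drive_tool:
  rows: "0 0 3 0 0.5; 0 0 5.5 0 0.5; 0 0 7.4 0 0.5; 0 0 7.4 0 0.5; 0 0 7.4 0 0.7; 0 0 7.4 0 0.95; 0 0 7.4 0 0.95; 0 0 7.4 0 0.95; 0 0 7.4 0 0.95"
  grip_force: 20

```text
clock: 14.08
eef_pos: [0.4393, -0.0678, 0.1268]
eef_rot: [[-0.991, 0.136, 0.001], [0.136, 0.991, 0.001], [-0.0, 0.001, -1.0]]
ft_force: [-0.4, 5.7, 3.5]
finger_gap: 0.0117
grip_force: 20.0
```

Call:
drive_tool:
  rows: "-0.1 0 -1.7 0 0.95; -0.3 0 -3.5 0 0.95; -0.7 0 -5.2 0 0.95; -1.2 0 -6.8 0 0.95; -1.9 0 -8.4 0 0.95; -2.7 0 -10 0 0.95; -2.7 0 -10 0 0.95"

```text
clock: 14.95
eef_pos: [0.4658, -0.0717, 0.2268]
eef_rot: [[-0.991, 0.136, 0.0], [0.136, 0.991, 0.0], [0.0, 0.0, -1.0]]
ft_force: [-2.0, 4.8, -3.6]
finger_gap: 0.0111
grip_force: 20.0
```

Still holding, with about 3.6 N of load. I'll continue from 30° to 50°.

Call:
drive_tool:
  rows: "-0.9 0 -1.5 0 0.95; -2 0 -2.9 0 0.95; -3.2 0 -4.1 0 0.95; -4.5 0 -5.3 0 0.95; -4.5 0 -5.3 0 0.95; -4.5 0 -5.3 0 0.95; -4.5 0 -5.3 0 0.95; -4.5 0 -5.3 0 0.95"

```text
clock: 15.95
eef_pos: [0.51, -0.0783, 0.2794]
eef_rot: [[-0.991, 0.136, -0.0], [0.136, 0.991, -0.0], [0.0, -0.0, -1.0]]
ft_force: [-5.1, 0.5, 1.7]
finger_gap: 0.0113
grip_force: 20.0
```

```bash
python3 - <<'E'
from h import *
p=np.array([.5736,.0608,-.137]);s=sense()
a=s["eef_pos"]-[0,0,.006]; h=W(p,[.084,-.200,.120])[0]; n=W([0,0,p[2]],[1,0,0])[0]
v=a-h;print("angle",np.degrees(np.arctan2(v[2],-v@n)),"r",np.hypot(v[2],v@n),s["ft_force"],s["finger_gap"],s["grip_force"],s["qd"].round(2),s["clock"])
b=read_camera("scene"); t=read_camera("top")
cv2.imwrite("pics/fin.png",np.hstack([b,t]))
# yellow lid far-side check: compare predicted vs seen yellow mask in scene/top
for n_,im in(("scene",b),("top",t)):
    hsv=cv2.cvtColor(im,cv2.COLOR_BGR2HSV);m=cv2.inRange(hsv,(18,170,60),(35,255,255))
    for T in(0,30,40,45,50,55,60):
        A=np.radians(T);P=[[.084-r*np.cos(A),y,.12+r*np.sin(A)] for r,y in((0,-.117),(0,-.283),(.17,-.283),(.17,-.117))]
        q=np.zeros_like(m);cv2.fillPoly(q,[proj(n_,W(p,P)).round().astype(int)],255)
        w=m.copy();x,y,ww,hh=cv2.boundingRect(q);k=np.zeros_like(m);k[y-20:y+hh+20,x-20:x+ww+20]=255;w&=k
        print(n_,T,round((w&q>0).sum()/((w|q)>0).sum(),3),end="; ")
    print()
E
```

```text
angle 50.154737656369434 r 0.19977914175840067 [-5.09574633  0.50258368  1.74009194] 0.011252582507160781 19.988974928855896 [-0.11  0.08  0.05 -0.1  -0.1   0.01 -0.07] 15.95
scene 0 0.574; scene 30 0.786; scene 40 0.834; scene 45 0.879; scene 50 0.91; scene 55 0.883; scene 60 0.834; 
top 0 0.0; top 30 0.0; top 40 0.0; top 45 0.001; top 50 0.004; top 55 0.001; top 60 0.0;
```

The lid is at 50° by both the arm's geometry and the scene image, and it is firmly held and still. I'm handing the job in.

```bash
python3 -c "
from workcell import *
print(close_job())"
```

```text
the job is handed in; nothing more can be done
None
```

I handed the job in at about 16 s: the red tin is upright and released between its neighbours, and the lid is held still at about 50° by the left arm of its handle (not the bar itself, to keep the gripper clear of the lid); the hand-in returned no pass or fail.

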